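# Put the hairbrush away in its case and clasp it shut

### The job

The hairbrush has been pushed handle-first under the footed tray: draw it out by its head, set it down flat on the marble clear of the tray and let go, then take it up again by its handle (the case is too narrow for fingers beside the head) and lay it flat in the open brush case. Then shut the case's lid fully and, only after that, fold the brass clasp all the way down over the lid. Do not shift or knock over the jar, ring dish, mirror or bottle.

Things in the scene. Friction and masses are not known exactly. Their poses are not given: they have to be found in the camera images.
- tray: footed rectangular acacia tray, fixed. Its origin is NOT in the tray but on the marble 100 mm in front of the middle of its front edge; x points from there to the tray, z up. In this frame the tray covers x 100 to 270 mm, y -130 to 130 mm; underside of the deck 38 mm, deck top 50 mm, rim top 60 mm above the marble; four 22 mm square feet inset 4 mm from the corners. The ring dish stands on it; it may be left or right of the case
- case: open-topped dark walnut brush case, fixed to the marble. Origin: centre of its underside; y along its length, x towards its lid hinge, z up. Outside 90 (x) by 234 (y) by 50 mm high; walls and floor 6 mm thick, so inside 78 by 222 by 44 mm deep, inner floor 6 mm above the marble. The lid's hinge line runs along y at x +45 mm, z 50 mm; the clasp's hinge line runs along y at x -53 mm, z 60 mm, mid-length (y 0)
- lid (a joint): lid of the case, a flat board 90 by 234 mm and 8 mm thick, no knob. 0 rad = shut (flat on the rim, its top 58 mm above the marble), 1.57 = upright, grows as it opens, to 2.5. Starts open, leaning well back. A stiff friction hinge (0.12 N m): it stays where it is left and must be pushed all the way down, a few newtons
- lid_edge (a point): middle of the lid's free long edge, 90 mm from the hinge line
- clasp (a joint): flat brass clasp lever, 45 mm long, 20 mm wide, 6 mm thick, on the side of the case opposite the lid hinge. 0 rad = folded right down over the lid (its top 66 mm above the marble), 1.57 = upright, more = leaning outwards, to 2.2. Starts leaning outwards; stays where it is left (friction 0.04 N m) and needs 1 to 2 N
- clasp_tip (a point): middle of the clasp's free end, 45 mm from its hinge line
- brush_head (a point): centre of the body of the navy plastic paddle brush's head, half-way up (10 mm above its back). The brush is 200 mm long, about 75 to 155 g, and lies on its flat back, bristles up; its x axis points along the brush from head to handle, z up. Head 90 long, 60 wide, 20 mm thick with straight parallel sides over the middle 56 mm; the bristle block in its middle (68 by 42 mm) rises to 34 mm
- brush_mid (a point): middle of the brush's length, 55 mm from the head's centre towards the handle, 10 mm above its back
- brush_handle (a point): centre of the brush's handle (straight, 22 mm wide, 20 mm thick, 110 mm long), 100 mm from the head's centre, 10 mm above its back; the handle starts out hidden under the tray
- brush_handle_end (a point): end of the handle, 155 mm from the head's centre, 10 mm above its back
- jar_center (a point): centre of the amber glass jar with aluminium cap, 54 mm across, 74 mm high, standing on the marble beside the brush head or in front of the case near one end of its clasp side; leave alone
- dish_center (a point): centre of the cream ceramic ring dish with cufflinks, 80 mm across, 22 mm high, on the tray; leave alone
- mirror_center (a point): centre of the closed round aluminium compact mirror, 72 mm across, 14 mm high, on the marble beside the brush head or in front of the case near one end of its clasp side; leave alone
- bottle_center (a point): centre of the blue bottle with white cap, 44 mm across, 116 mm high, on the marble beside the brush head or in front of the case near one end of its clasp side; leave alone
Mind the look-alikes: they are no part of the job. Of the things like the part that bears brush_head, leave any that is pink; of the rest the larger one is meant.

How it is judged:
On the way, in this order (a step that is already met when the one before it is completed fails the run):
1. the brush lies flat on the marble, wholly out from under the tray, let go (x of each of brush_handle_end, brush_head in the frame of tray below 0.1 m and height (world z) of brush_head below 0.015 m and height (world z) of brush_handle_end below 0.016 m and contact force between the fingers and brush below 0.3 N), for 0.2 s.
2. the brush is held up by its handle (height (world z) of brush_handle above 0.04 m and distance between the grasp point and brush_handle below 0.07 m), for 0.2 s.
3. the brush lies flat in the case, let go, lid still open (x of brush_mid in the frame of case between -0.02 and 0.02 m and y of brush_mid in the frame of case between -0.025 and 0.025 m and z of each of brush_head, brush_handle_end in the frame of case below 0.026 m and x of brush_head in the frame of case between -0.025 and 0.025 m and contact force between the fingers and brush below 0.3 N and value of joint lid above 0.8 rad), for 0.2 s.
4. the lid is shut (value of joint lid below 0.06 rad), for 0.1 s.
At the end, for the whole second after the job is handed in: The brush lies flat inside the case (its middle within 20 mm across and 25 mm along of the case's middle), the lid is shut (within 0.06 rad) and the clasp is folded down over it (within 0.15 rad) (x of brush_mid in the frame of case between -0.02 and 0.02 m and y of brush_mid in the frame of case between -0.025 and 0.025 m and z of each of brush_head, brush_handle_end in the frame of case below 0.026 m and x of brush_head in the frame of case between -0.025 and 0.025 m and value of joint lid below 0.06 rad and value of joint clasp below 0.15 rad); the robot touches nothing.
It fails at once if the clasp is folded down before the lid is shut (value of joint clasp below 1 rad and value of joint lid above 0.12 rad).
It fails at once if the amber glass jar is shifted by more than 25 mm or tipped (distance of jar_center from where it was at the start of the episode above 0.025 m or angle between jar_center's own z axis and vertical above 0.35 rad).
It fails at once if the ring dish is shifted by more than 25 mm or tipped (distance of dish_center from where it was at the start of the episode above 0.025 m or angle between dish_center's own z axis and vertical above 0.35 rad).
It fails at once if the round mirror is shifted by more than 25 mm or tipped (distance of mirror_center from where it was at the start of the episode above 0.025 m or angle between mirror_center's own z axis and vertical above 0.35 rad).
It fails at once if the blue bottle is shifted by more than 25 mm or tipped (distance of bottle_center from where it was at the start of the episode above 0.025 m or angle between bottle_center's own z axis and vertical above 0.35 rad).
It also fails if it takes over 72 s, if anything falls off the work surface, if the arm or the gripper's body presses on something with over 40 N, if the wrist force passes 120 N, or if a joint passes its speed limit or range.

### The arm

A 6-joint arm with a two-finger parallel gripper is mounted at the origin on the work surface. World frame = base frame: x ahead of the robot, y to its left, z up, the work surface at z = 0. Lengths are in m, angles in rad, forces in N, time in s.
With the tool pointing down it reaches from about 0.275 to 0.875 m from the base axis. Payload 12.5 kg.
Tool frame: the origin (TCP) lies midway between the tips of the shut fingers; the grasp point (between the pads) lies 19 mm behind it (tcp_to_grasp is the distance from the TCP to the grasp point, in m); z points along the fingers, y is the line along which they close (so a half turn about z gives the same grasp; the last joint's range is limited). The gripper opens to 85 mm and grips with 20 to 120 N. Pads are 22 mm wide; open, the fingers measure 114 mm over their backs; the gripper's body (76 mm by 85 mm) begins 54 mm behind the grasp point. The pads swing forward as they close: fully open they stand 13 mm farther back than shut.
Start: joints at [1.047, 0.351, 1.652, -0, 1.139, -0.085], TCP at [0.234, 0.498, 0.231] pointing down, gripper open.
Joint ranges: [-2.75, 2.75], [-0.79, 2.1], [0.01, 2.65], [-1.57, 4.71], [0.07, 3.14], [-2.87, 2.87]. Speed limits (rad/s): [2.22, 2.22, 2.79, 3.14, 3.14, 3.14].

### API

Orientations are given as a unit quaternion [x, y, z, w].
In Python, from plant import read_state, capture, finish_job, tcp_to_grasp gives the robot as it stands. The module is installed in compiled form; this text tells all that it offers.
- The arm moves only by the shell command python3 -m creep 'ROWS'. ROWS is JSON, a list of rows, each a list of 7 numbers: the shift along the world's x, y, z in m, then the turn, a rotation vector about the world's x, y, z in degrees, then the finger opening in m, from 0 to 0.0854. A call has 1 to 8 rows; each row is the pose to reach, as a shift and turn from the pose commanded when the call began; what a row does not reach only later rows make up. A row lasts 1/10 s, in which the tool goes at most 50 mm and 8.59 degrees, less where a joint would pass 70% of its speed; a pose out of reach is approached as far as the arm can. A call with a gripper value outside its range is refused whole. The fingers move at their own pace and stop on an object; the grip force is fixed at half the most. Time passes only in rows, so rows that repeat a pose let the fingers close. It gives the time, the measured TCP pose, the force, the opening and the grip force at its end, in the units of the state.
- read_state(): the state, without advancing time (a new reading comes with each control period).
- capture(name): name is "side" or "top"; returns a dict with "img" (420x560x3 uint8, blue, green, red), "K" (3x3 intrinsics, pixels), "distortion" ([k1, k2, p1, p2, k3] as OpenCV has them; the pictures are not rectified), "view" (4x4, takes a point from world to camera coordinates). Camera axes: x right, y down, z forward; pixel columns grow to the right and rows downward; lengths in m; the calibration is good to about 2 mm. A picture is of the moment at which its call begins. There is no depth.
- finish_job(): hands the job in; it is judged then, once.
The state is a dict: "time": time; "qpos": joint angles; "joint_velocities": joint speeds; "tau": joint torques, N m; "ee_pos": TCP position; "ee_rot": TCP orientation; "contact_force": force on the tool from outside, world axes, zero at the start; "torque": the same for the moment, N m; "finger_gap": finger opening in m; "gripper_force": force on a finger pad.
Only numpy, scipy, OpenCV 4.12 (cv2) and the standard library are available. Lean on these libraries where they do the work, as an engineer would, in place of code of your own. Each camera call takes 0.05 s, during which the arm holds its last target. There are 200 camera calls.

## Working session

There is one attempt and no reset: what is moved stays moved. The work goes in short steps, Python scripts to look and compute and a shell command to move; the robot and the scene stay as the last step left them, time stands still between calls to the robot, and variables do not carry over. Pictures are saved under pics/ and viewed, at most 10 in all, crops included, and the job is handed in when it is done.

```bash
mkdir -p pics; cat > h.py <<'E'
import numpy as np, cv2
from plant import read_state, capture, finish_job, tcp_to_grasp
def ray(c,px):
    p=cv2.undistortPoints(np.array([[px]],float),np.array(c["K"]),np.array(c["distortion"]))[0,0]
    V=np.array(c["view"]);R=V[:3,:3];o=-R.T@V[:3,3];d=R.T@np.array([p[0],p[1],1.]);return o,d
def onz(c,px,z):
    o,d=ray(c,px);return o+d*(z-o[2])/d[2]
def proj(c,P):
    V=np.array(c["view"]);r,_=cv2.Rodrigues(V[:3,:3])
    return cv2.projectPoints(np.array(P,float).reshape(-1,1,3),r,V[:3,3],np.array(c["K"]),np.array(c["distortion"]))[0][:,0]
E
python3 - <<'E'
from h import *
a=capture("top");b=capture("side")
cv2.imwrite("pics/top.png",a["img"]);cv2.imwrite("pics/side.png",b["img"])
for c in(a,b):print(ray(c,(280,210)),c["K"][0][0])
print(tcp_to_grasp,read_state()["ee_rot"],read_state()["finger_gap"])
E
```

```text
(array([0.49626765, 0.00575569, 1.17423809]), array([ 0.01710601,  0.01623891, -0.99993014])) 384.50044373626486
(array([ 0.02548968, -1.03089881,  0.93650506]), array([ 0.37777585,  0.71413086, -0.5893705 ])) 515.2959477151633
0.0187 [ 2.17626694e-01  9.76031930e-01 -5.18744911e-04 -1.55271263e-04] 0.08535074275229304
```

View pics/top.png

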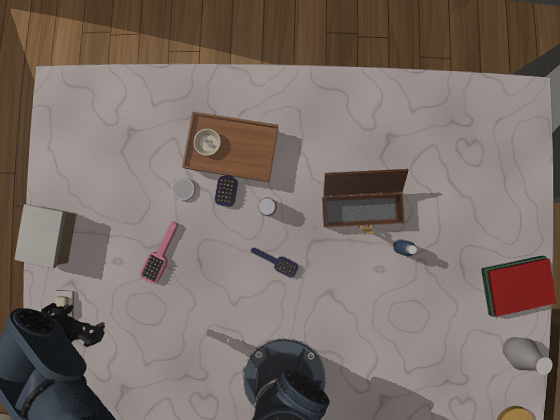

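View pics/side.png

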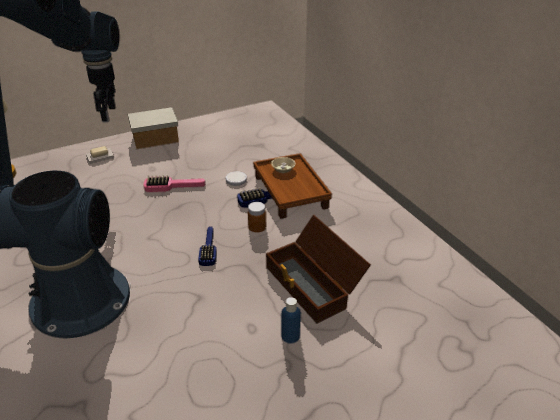

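The top view shows three brush heads: a navy one in front of the tray at about (227,191), a small complete navy brush at (287,266), and a pink one at (155,265). I choose (227,191): it is not pink, it is the larger navy one, and its handle is under the tray. The mirror is at (184,189), the jar at (267,207), the bottle at (405,248), the case at (362,205) and the clasp at (367,230).

```bash
python3 - <<'E'
from h import *
a=capture("top");im=a["img"]
cv2.imwrite("pics/c1.png",cv2.resize(im[100:290,170:430],None,fx=3,fy=3,interpolation=cv2.INTER_CUBIC))
hsv=cv2.cvtColor(im,cv2.COLOR_BGR2HSV)
m=cv2.inRange(hsv,(105,70,15),(130,255,140));m[:150]=0;m[300:]=0;m[:,:120]=0;m[:,440:]=0
n,l,s,c=cv2.connectedComponentsWithStats(m)
for i in range(1,n):
    if s[i,4]>60:print(s[i],c[i],cv2.minAreaRect(np.argwhere(l==i)[:,::-1].astype(np.float32)))
for p in[(193,113),(279,126),(270,182),(183,168)]:print(p,onz(a,p,.06)[:2])
E
```

```text
[215 179  17  27  76] [219.86842105 195.80263158] ((219.3797149658203, 194.4577178955078), (28.199642181396484, 12.69344425201416), 64.35899353027344)
[394 240  20  16 163] [401.73619632 246.8404908 ] ((403.1500549316406, 247.0500030517578), (17.39252471923828, 13.281564712524414), 18.43494987487793)
[252 248  45  29 189] [271.01058201 258.47619048] ((272.8000183105469, 259.9000244140625), (46.957427978515625, 14.310833930969238), 26.56505012512207)
(193, 113) [0.79630905 0.28909414]
(279, 126) [0.76149607 0.03297182]
(270, 182) [0.595999   0.05496919]
(183, 168) [0.63157949 0.31218313]
```

View pics/c1.png

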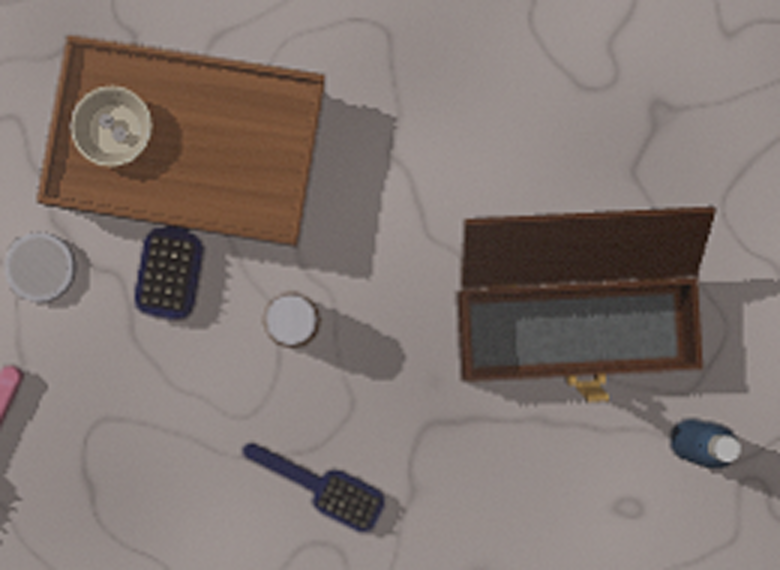

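The crop confirms the choice: the navy head is at crop (169,274), its bottom end at (162,317), with dark bristles, entering the tray at (175,230). The case rim's front corners are at (466,380) and (701,368), and the clasp is at (588,388).

```bash
python3 - <<'E'
from h import *
a=capture("top")
def w(x,y,z):return onz(a,((x+.5)/3-.5+170,(y+.5)/3-.5+100),z)[:2].round(4)
for n,x,y,z in[("headc",169,274,.02),("headbot",162,318,.015),("L1",137,300,.02),("L2",148,243,.02),("R1",191,300,.02),("R2",203,243,.02),
 ("caseFL",466,380,.05),("caseFR",701,368,.05),("caseBL",460,292,.05),("caseBR",697,278,.05),("lidL",464,220,.12),("lidR",714,208,.12),("clasp hinge",588,380,.06),("clasptip",595,400,.09),
 ("jar",292,320,.074),("mirror",40,268,.014),("bottlecap",723,450,.116),("dish",112,126,.07)]:print(n,w(x,y,z))
T=np.array([[.7963,.2891],[.7615,.033],[.5960,.0550],[.6316,.3122]])
f=(T[2]+T[3])/2;b=(T[0]+T[1])/2;u=(b-f)/np.linalg.norm(b-f);print("tray",f,np.linalg.norm(b-f),u,np.degrees(np.arctan2(u[1],u[0])),"origin",f-.1*u)
q=read_state();print(q["ee_pos"],q["time"])
E
```

```text
headc [0.5693 0.189 ]
headbot [0.5249 0.1955]
L1 [0.5423 0.2206]
L2 [0.6001 0.2113]
R1 [0.5436 0.1659]
R2 [0.6013 0.1556]
caseFL [ 0.471  -0.1085]
caseFR [ 0.488  -0.3391]
caseBL [ 0.5566 -0.1009]
caseBR [ 0.5762 -0.3339]
lidL [ 0.6191 -0.0966]
lidR [ 0.6364 -0.3281]
clasp hinge [ 0.474  -0.2257]
clasptip [ 0.456  -0.2264]
jar [0.5247 0.0611]
mirror [0.5727 0.3224]
bottlecap [ 0.4134 -0.3409]
dish [0.709  0.2416]
tray [0.6138 0.1836] 0.1666328674061632 [ 0.99080093 -0.13532744] -7.777554797131522 origin [0.51471991 0.19713274]
[0.23353728 0.49774204 0.23095941] 0.2
```

```bash
python3 -m creep '[[0.165,-0.154,-0.03,0,0,15.6,0.0854],[0.165,-0.154,-0.03,0,0,15.6,0.0854],[0.165,-0.154,-0.03,0,0,15.6,0.0854],[0.165,-0.154,-0.03,0,0,15.6,0.0854],[0.165,-0.154,-0.03,0,0,15.6,0.0854],[0.165,-0.154,-0.03,0,0,15.6,0.0854],[0.165,-0.154,-0.03,0,0,15.6,0.0854]]'; python3 -m creep '[[0.162,-0.154,-0.08,0,0,0,0.0854],[0.162,-0.154,-0.08,0,0,0,0.0854],[0.162,-0.154,-0.08,0,0,0,0.0854],[0.162,-0.154,-0.08,0,0,0,0.0854],[0.162,-0.154,-0.08,0,0,0,0.0854],[0.162,-0.154,-0.08,0,0,0,0.0854],[0.162,-0.154,-0.08,0,0,0,0.0854]]'
python3 - <<'E'
from h import *
a=capture("top");b=capture("side")
A=cv2.resize(a["img"][140:260,170:310],None,fx=2.8,fy=2.8,interpolation=cv2.INTER_CUBIC)
B=cv2.resize(b["img"][120:240,200:340],None,fx=2.8,fy=2.8,interpolation=cv2.INTER_CUBIC)
cv2.imwrite("pics/n1.png",np.hstack([A,B]));print(A.shape)
P=[[.569,.1885,.02],[.5249,.1955,.012]]
print(proj(b,P),proj(a,P))
print(read_state()["ee_pos"],read_state()["time"])
E
```

```text
time: 0.9
ee_pos: [0.3988, 0.3435, 0.2011]
ee_rot: [0.084, 0.996, -0.0, -0.0]
contact_force: [-0.4, -0.1, -0.3]
finger_gap: 0.0849
gripper_force: 0.0
time: 1.6
ee_pos: [0.5602, 0.1906, 0.121]
ee_rot: [0.083, 0.997, -0.0, -0.0]
contact_force: [0.1, 1.4, 0.3]
finger_gap: 0.0851
gripper_force: 0.0
(336, 392, 3)
[[251.3860528  195.78017456]
 [237.74948858 200.51520558]] [[226.15261113 191.09642886]
 [223.8290178  205.71008507]]
[0.55994715 0.19134894 0.12175694] 1.7
```

View pics/n1.png

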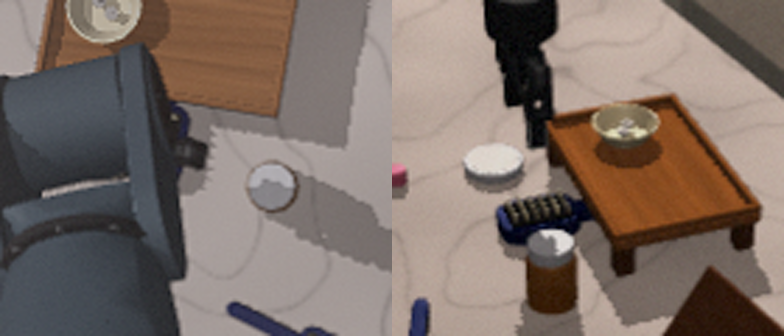

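The side view agrees with the estimate: the head is at crop (536,212), and both fingers are above it. The jar and mirror are clear. Next I descend and grip.

```bash
python3 -m creep '[[0,0,-0.05,0,0,0,0.0854],[0,0,-0.09,0,0,0,0.0854],[0,0,-0.118,0,0,0,0.0854],[0,0,-0.118,0,0,0,0.0854],[0,0,-0.118,0,0,0,0.0854]]'; python3 -m creep '[[0,0,0,0,0,0,0.05],[0,0,0,0,0,0,0.05],[0,0,0,0,0,0,0.05],[0,0,0,0,0,0,0.05],[0,0,0,0,0,0,0.05],[0,0,0,0,0,0,0.05]]'
```

```text
time: 2.2
ee_pos: [0.5606, 0.191, 0.0044]
ee_rot: [0.082, 0.997, 0.0, 0.0]
contact_force: [0.8, 0.1, 0.7]
finger_gap: 0.0853
gripper_force: 0.0
time: 2.8
ee_pos: [0.5618, 0.1905, 0.0056]
ee_rot: [0.083, 0.997, 0.001, 0.002]
contact_force: [-2.5, 1.2, 11.0]
finger_gap: 0.0585
gripper_force: 63.6
```

```bash
python3 -m creep '[[-0.01,0.002,0.001,0,0,0,0.05],[-0.035,0.006,0.001,0,0,0,0.05],[-0.065,0.011,0.001,0,0,0,0.05],[-0.095,0.016,0.001,0,0,0,0.05],[-0.125,0.021,0.001,0,0,0,0.05],[-0.15,0.024,0.001,0,0,0,0.05],[-0.15,0.024,0.001,0,0,0,0.05],[-0.15,0.024,0.0,0,0,0,0.05]]'; python3 -m creep '[[0,0,0,0,0,0,0.085],[0,0,0,0,0,0,0.085],[0,0,0,0,0,0,0.085],[0,0,0,0,0,0,0.085],[0,0,0.04,0,0,0,0.085],[0,0,0.08,0,0,0,0.085],[0,0,0.12,0,0,0,0.085],[-0.05,0.05,0.14,0,0,0,0.085]]';python3 -m creep '[[-0.05,0.1,0.01,0,0,0,0.085],[-0.07,0.15,0.02,0,0,0,0.085],[-0.07,0.15,0.02,0,0,0,0.085],[-0.07,0.15,0.02,0,0,0,0.085],[-0.07,0.15,0.02,0,0,0,0.085]]'
python3 - <<'E'
from h import *
a=capture("top");b=capture("side")
A=cv2.resize(a["img"][140:275,170:310],None,fx=2.8,fy=2.8,interpolation=cv2.INTER_CUBIC)
B=cv2.resize(b["img"][120:255,180:320],None,fx=2.8,fy=2.8,interpolation=cv2.INTER_CUBIC)
cv2.imwrite("pics/n2.png",np.hstack([A,B]));print(A.shape)
E
```

```text
time: 3.6
ee_pos: [0.4089, 0.2144, 0.0054]
ee_rot: [0.083, 0.997, -0.0, -0.001]
contact_force: [-23.0, 1.4, 58.2]
finger_gap: 0.058
gripper_force: 71.1
time: 4.4
ee_pos: [0.3803, 0.2473, 0.1405]
ee_rot: [0.086, 0.996, 0.002, 0.003]
contact_force: [0.5, 1.3, -0.8]
finger_gap: 0.0851
gripper_force: 0.0
time: 4.9
ee_pos: [0.3056, 0.3996, 0.157]
ee_rot: [0.082, 0.997, 0.0, 0.0]
contact_force: [-1.0, -1.0, 0.3]
finger_gap: 0.0853
gripper_force: 0.0
(378, 392, 3)
```

View pics/n2.png

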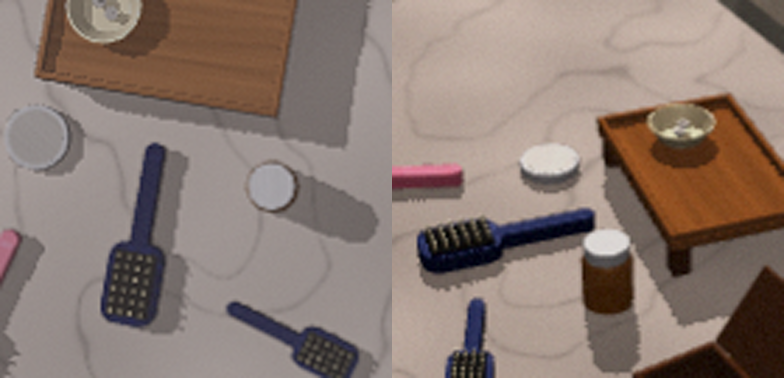

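The brush lies flat and clear of the tray. In the top crop the handle end is at (155,148), the handle's middle at (149,195) and the head's bottom end at (131,324).

```bash
python3 - <<'E'
from h import *
a=capture("top")
def w(x,y,z):return onz(a,((x+.5)/2.8-.5+170,(y+.5)/2.8-.5+140),z)[:2]
e=w(155,146,.018);t=w(131,325,.012);m=w(149,195,.02);hc=w(133,283,.02)
u=(e-t)/np.linalg.norm(e-t);print(e,t,m,hc,np.linalg.norm(e-t),np.degrees(np.arctan2(u[1],u[0])))
g=(t+.14*u);print("grip",g,"off-line m",np.cross(u,m-t),"delta",g-np.array(read_state()["ee_pos"])[:2],read_state()["ee_pos"])
o=np.array([.5149,.1971]);print(np.dot(e-o,[.9908,-.1353]))
E
```

```text
[0.56685053 0.19214598] [0.37270769 0.21363824] [0.51374451 0.19670452] [0.41870739 0.21127746] 0.19532885185548324 -6.317112800635059
grip [0.51185763 0.19823388] off-line m -0.0013124534397171688 delta [ 0.20507316 -0.19877721] [0.30678447 0.39701108 0.15653981]
0.052142866607949076<stdin>:6: DeprecationWarning: Arrays of 2-dimensional vectors are deprecated. Use arrays of 3-dimensional vectors instead. (deprecated in NumPy 2.0)
```

```bash
python3 -m creep '[[0.205,-0.2,-0.05,0,0,2,0.07],[0.205,-0.2,-0.05,0,0,2,0.07],[0.205,-0.2,-0.05,0,0,2,0.07],[0.205,-0.2,-0.05,0,0,2,0.07],[0.205,-0.2,-0.05,0,0,2,0.07],[0.205,-0.2,-0.05,0,0,2,0.07],[0.205,-0.2,-0.05,0,0,2,0.07],[0.205,-0.2,-0.05,0,0,2,0.07]]'; python3 -m creep '[[0,0,-0.045,0,0,0,0.07],[0,0,-0.08,0,0,0,0.07],[0,0,-0.098,0,0,0,0.07],[0,0,-0.098,0,0,0,0.07],[0,0,-0.098,0,0,0,0.07]]'; python3 -m creep '[[0,0,0,0,0,0,0.01],[0,0,0,0,0,0,0.01],[0,0,0,0,0,0,0.01],[0,0,0,0,0,0,0.01],[0,0,0,0,0,0,0.01],[0,0,0,0,0,0,0.01],[0,0,0,0,0,0,0.01]]'
```

```text
time: 5.85
ee_pos: [0.5117, 0.1961, 0.1064]
ee_rot: [0.067, 0.998, -0.0, -0.001]
contact_force: [-0.2, 0.2, 0.2]
finger_gap: 0.07
gripper_force: 0.0
time: 6.35
ee_pos: [0.5114, 0.1983, 0.0096]
ee_rot: [0.066, 0.998, 0.0, 0.0]
contact_force: [0.8, 0.3, -0.1]
finger_gap: 0.0702
gripper_force: 0.0
time: 7.05
ee_pos: [0.5122, 0.1982, 0.0099]
ee_rot: [0.066, 0.998, 0.0, 0.001]
contact_force: [-0.8, 0.9, 8.3]
finger_gap: 0.0204
gripper_force: 59.7
```

```bash
python3 -m creep '[[0,0,0.03,0,0,0,0.01],[0,0,0.06,0,0,0,0.01],[0,0,0.10,0,0,0,0.01],[0,0,0.15,0,0,0,0.01],[0,0,0.16,0,0,0,0.01]]'; python3 -m creep '[[0,-0.04,0,0,0,-8,0.01],[0,-0.08,0,0,0,-16,0.01],[0,-0.12,0,0,0,-24,0.01],[0,-0.16,0,0,0,-32,0.01],[0,-0.2,0,0,0,-40,0.01],[0,-0.24,0,0,0,-40,0.01],[0,-0.24,0,0,0,-40,0.01],[0,-0.24,0,0,0,-40,0.01]]'; python3 -m creep '[[0,-0.04,0,0,0,-8,0.01],[0,-0.08,0,0,0,-16,0.01],[0,-0.12,0,0,0,-24,0.01],[0.014,-0.16,0,0,0,-32,0.01],[0.014,-0.2,0,0,0,-38,0.01],[0.014,-0.218,0,0,0,-38,0.01],[0.014,-0.218,0,0,0,-38,0.01],[0.014,-0.218,0,0,0,-38,0.01]]'
python3 - <<'E'
from h import *
a=capture("top");b=capture("side")
A=cv2.resize(a["img"][130:280,290:430],None,fx=2.8,fy=2.8,interpolation=cv2.INTER_CUBIC)
B=cv2.resize(b["img"][200:350,245:385],None,fx=2.8,fy=2.8,interpolation=cv2.INTER_CUBIC)
cv2.imwrite("pics/n3.png",np.hstack([A,B]));print(read_state()["ee_pos"],read_state()["finger_gap"])
E
```

```text
time: 7.55
ee_pos: [0.5137, 0.1985, 0.1743]
ee_rot: [0.066, 0.998, 0.001, 0.004]
contact_force: [-0.6, -0.3, -2.8]
finger_gap: 0.0202
gripper_force: 59.2
time: 8.35
ee_pos: [0.5113, -0.0426, 0.1685]
ee_rot: [0.404, 0.915, -0.0, -0.0]
contact_force: [-0.2, 0.5, -2.2]
finger_gap: 0.0202
gripper_force: 59.2
time: 9.15
ee_pos: [0.5256, -0.2587, 0.1685]
ee_rot: [0.678, 0.735, 0.0, -0.001]
contact_force: [-0.3, 0.2, -2.3]
finger_gap: 0.0202
gripper_force: 59.3
[ 0.52571399 -0.25841727  0.16880474] 0.019885193233650778
```

View pics/n3.png

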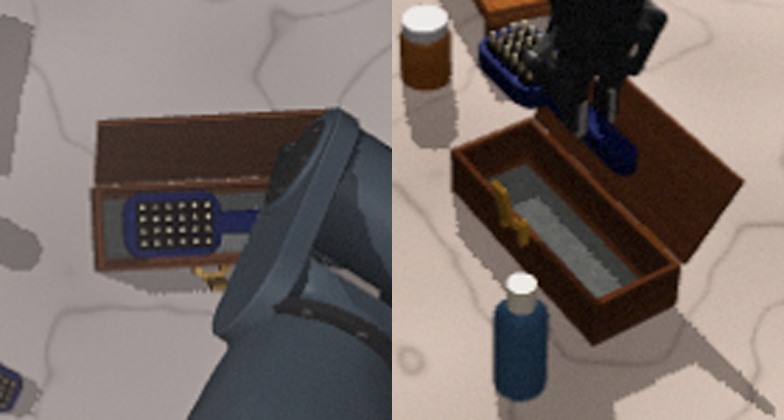

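```bash
python3 - <<'E'
from h import *
a=capture("top");b=capture("side")
def w(x,y,z):return onz(a,((x+.5)/2.8-.5+290,(y+.5)/2.8-.5+130),z)[:2].round(4)
for n,x,y,z in[("headL",123,226,.172),("head top",170,191,.178),("head bot",170,257,.178),("hc",172.5,224,.178),("caseFL",98,270,.05),("caseBL",92,189,.05),("h2",235,221,.178)]:print(n,w(x,y,z))
t=np.radians(4.4);R=np.array([[np.cos(t),-np.sin(t)],[np.sin(t),np.cos(t)]]);o=np.array([.523,-.2206])
for x,y in[(-.045,.117),(.045,.117),(.045,-.117),(-.045,-.117)]:
    p=np.r_[o+R@[x,y],.05];q=proj(b,p)[0];r=proj(a,p)[0]
    print((x,y),"side",((q-[245,200])*2.8+[392,0]).round(),"top",((r-[290,130])*2.8).round())
s=read_state();print(s["ee_pos"],s["ee_rot"])
from scipy.spatial.transform import Rotation as Q
print(Q.from_quat(s["ee_rot"]).as_matrix().round(4))
# expected brush pts in side view if level
M=Q.from_quat(s["ee_rot"]).as_matrix();ax=M[:,0]*np.sign(-M[1,0]);g=np.array(s["ee_pos"])
for n,d in[("headtip",-.14),("headc",-.095),("end",.06)]:
    for dz in(0,):print(n,g+ax*d,((proj(b,g+ax*d)[0]-[245,200])*2.8+[392,0]).round(),((proj(a,g+ax*d)[0]-[290,130])*2.8).round())
E
```

```text
headL [ 0.5158 -0.1177]
head top [ 0.5492 -0.16  ]
head bot [ 0.4881 -0.1611]
hc [ 0.5187 -0.1629]
caseFL [ 0.4717 -0.1076]
caseBL [ 0.5561 -0.0995]
h2 [ 0.5228 -0.2211]
(-0.045, 0.117) side [448. 148.] top [ 97. 272.]
(0.045, 0.117) side [528. 116.] top [ 92. 185.]
(0.045, -0.117) side [679. 263.] top [313. 174.]
(-0.045, -0.117) side [593. 305.] top [319. 259.]
[ 0.52580117 -0.25878872  0.16897681] [ 6.78303579e-01  7.34781770e-01  2.23363173e-05 -6.73730111e-05]
[[-7.980e-02  9.968e-01 -1.000e-04]
 [ 9.968e-01  7.980e-02  1.000e-04]
 [ 1.000e-04 -1.000e-04 -1.000e+00]]
headtip [ 0.51462798 -0.11923529  0.16899492] [497.  40.] [123. 226.]
headc [ 0.51821936 -0.16409175  0.1689891 ] [525.  66.] [171. 224.]
end [ 0.53058968 -0.31859733  0.16896905] [632. 165.] [335. 215.]
```

```bash
python3 -m creep '[[0,-0.002,-0.04,0,0,0,0.01],[0,-0.002,-0.08,0,0,0,0.01],[0,-0.002,-0.11,0,0,0,0.01],[0,-0.002,-0.13,0,0,0,0.01],[0,-0.002,-0.145,0,0,0,0.01],[0,-0.002,-0.151,0,0,0,0.01],[0,-0.002,-0.151,0,0,0,0.01]]'
```

```text
time: 10.05
ee_pos: [0.5257, -0.2618, 0.0178]
ee_rot: [0.679, 0.734, -0.0, -0.0]
contact_force: [0.3, 0.2, -1.0]
finger_gap: 0.0204
gripper_force: 59.2
```

```bash
python3 -m creep '[[0,0,0,0,0,0,0.036],[0,0,0,0,0,0,0.036],[0,0,0,0,0,0,0.036],[0,0,0.02,0,0,0,0.036],[0,0,0.06,0,0,0,0.036],[0,0,0.1,0,0,0,0.036],[0,0,0.15,0,0,0,0.036],[0,0,0.2,0,0,0,0.036]]'; python3 -m creep '[[-0.05,0.05,0.02,0,0,0,0],[-0.1,0.1,0.02,0,0,0,0],[-0.1,0.2,0.02,0,0,0,0],[-0.1,0.2,0.02,0,0,0,0],[-0.1,0.25,0.02,0,0,0,0],[-0.1,0.25,0.02,0,0,0,0],[-0.1,0.25,0.02,0,0,0,0]]'
python3 - <<'E'
from h import *
a=capture("top");b=capture("side")
A=cv2.resize(a["img"][130:280,290:430],None,fx=2.8,fy=2.8,interpolation=cv2.INTER_CUBIC)
B=cv2.resize(b["img"][200:350,245:385],None,fx=2.8,fy=2.8,interpolation=cv2.INTER_CUBIC)
cv2.imwrite("pics/n4.png",np.hstack([A,B]))
t=np.radians(4.4);R=np.array([[np.cos(t),-np.sin(t)],[np.sin(t),np.cos(t)]]);o=np.array([.523,-.2206])
for s,pa,pb in[(1,(324.5,173),(314,218)),(-1,(407.8,169),(368,265))]:
    oa,da=ray(a,pa);ob,db=ray(b,pb)
    k=np.linalg.lstsq(np.c_[da,-db],ob-oa,rcond=None)[0];p=(oa+k[0]*da+ob+k[1]*db)/2
    print("lidcorner",p,"case",R.T@(p[:2]-o),np.linalg.norm(oa+k[0]*da-ob-k[1]*db))
print(read_state()["ee_pos"])
E
```

```text
time: 10.85
ee_pos: [0.5253, -0.2619, 0.2203]
ee_rot: [0.679, 0.734, 0.0, 0.0]
contact_force: [1.3, -1.2, 0.3]
finger_gap: 0.0361
gripper_force: 0.0
time: 11.55
ee_pos: [0.4251, -0.0092, 0.2386]
ee_rot: [0.678, 0.735, 0.001, 0.0]
contact_force: [0.2, 0.6, 0.6]
finger_gap: 0.0
gripper_force: 0.0
lidcorner [ 0.62121289 -0.09865709  0.10553259] case [0.10727877 0.11404872] 0.0009219629166735335
lidcorner [ 0.63510022 -0.32884956  0.1152352 ] case [ 0.10346503 -0.11653074] 0.004464431053695737
[ 0.42573459 -0.01187197  0.23839756]
```

View pics/n4.png

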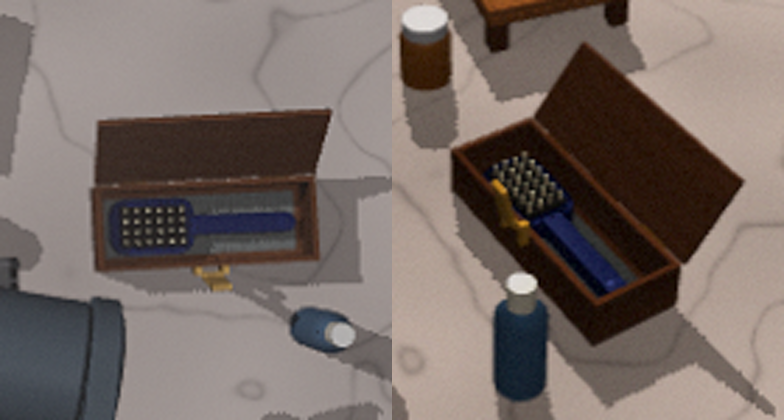

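The brush is flat in the case: head at top crop (150,227), handle end at (295,222). The lid leans back about 2.3 rad and the clasp at (213,275) leans outward. Next I go behind the lid with shut fingers.

```bash
python3 -m creep '[[0.246,-0.197,0,0,0,0,0],[0.246,-0.197,0,0,0,0,0],[0.246,-0.197,0,0,0,0,0],[0.246,-0.197,0,0,0,0,0],[0.246,-0.197,0,0,0,0,0],[0.246,-0.197,0,0,0,0,0],[0.246,-0.197,0,0,0,0,0],[0.246,-0.197,0,0,0,0,0]]'; python3 -m creep '[[0,0,-0.05,0,0,0,0],[0,0,-0.1,0,0,0,0],[0,0,-0.143,0,0,0,0],[0,0,-0.143,0,0,0,0]]'; python3 -m creep '[[-0.015,0,0,0,0,0,0],[-0.03,-0.002,0,0,0,0,0],[-0.04,-0.003,0,0,0,0,0],[-0.05,-0.004,0,0,0,0,0],[-0.06,-0.005,0,0,0,0,0],[-0.07,-0.005,0,0,0,0,0],[-0.08,-0.006,0,0,0,0,0],[-0.08,-0.006,0,0,0,0,0]]'
```

```text
time: 12.45
ee_pos: [0.6719, -0.2123, 0.2365]
ee_rot: [0.68, 0.733, -0.0, -0.0]
contact_force: [-0.0, 0.2, -0.4]
finger_gap: 0.0001
gripper_force: 0.0
time: 12.85
ee_pos: [0.6676, -0.2082, 0.089]
ee_rot: [0.679, 0.734, -0.002, -0.005]
contact_force: [-0.3, 0.8, -0.4]
finger_gap: -0.0001
gripper_force: 0.0
time: 13.65
ee_pos: [0.5944, -0.2162, 0.1011]
ee_rot: [0.679, 0.734, 0.002, 0.005]
contact_force: [2.1, 4.4, 35.1]
finger_gap: -0.0001
gripper_force: 18.6
```

```bash
python3 -m creep '[[0.005,0,0.01,0,0,0,0],[0.005,0,0.025,0,0,0,0],[0.005,0,0.025,0,0,0,0]]'
python3 - <<'E'
from h import *
a=capture("top");b=capture("side")
A=cv2.resize(a["img"][130:280,290:430],None,fx=2.8,fy=2.8,interpolation=cv2.INTER_CUBIC)
B=cv2.resize(b["img"][170:320,245:385],None,fx=2.8,fy=2.8,interpolation=cv2.INTER_CUBIC)
cv2.imwrite("pics/n5.png",np.hstack([A,B]))
E
```

```text
time: 13.95
ee_pos: [0.597, -0.2155, 0.1221]
ee_rot: [0.679, 0.734, 0.0, 0.001]
contact_force: [0.3, 0.1, -0.3]
finger_gap: 0.0001
gripper_force: 0.0
```

View pics/n5.png

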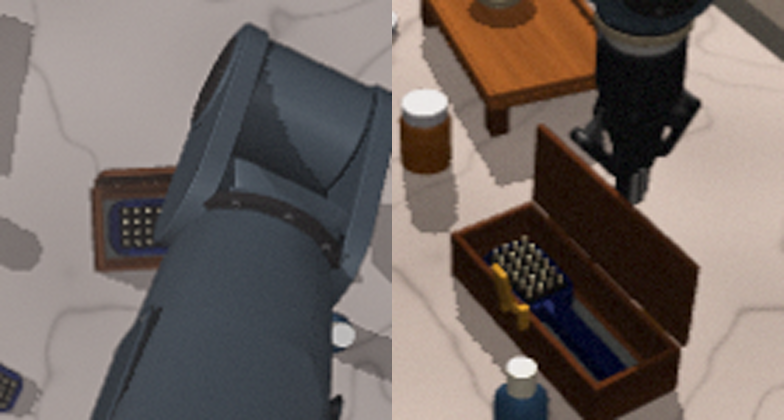

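The lid now stands nearly upright. The gripper knuckles stick out, so I stay high and follow the arc of the lid's edge.

```bash
python3 -m creep '[[-0.015,-0.001,-0.002,0,0,0,0],[-0.03,-0.002,-0.003,0,0,0,0],[-0.04,-0.003,-0.004,0,0,0,0],[-0.05,-0.004,-0.006,0,0,0,0],[-0.058,-0.005,-0.01,0,0,0,0],[-0.064,-0.005,-0.014,0,0,0,0],[-0.070,-0.005,-0.02,0,0,0,0],[-0.076,-0.006,-0.028,0,0,0,0]]'; python3 -m creep '[[-0.006,0,-0.009,0,0,0,0],[-0.01,0,-0.018,0,0,0,0],[-0.012,0,-0.024,0,0,0,0],[-0.013,0,-0.03,0,0,0,0],[-0.013,0,-0.03,0,0,0,0]]'
```

```text
time: 14.85
ee_pos: [0.5202, -0.2211, 0.0915]
ee_rot: [0.679, 0.734, -0.0, 0.0]
contact_force: [-0.1, 0.5, 1.3]
finger_gap: 0.0002
gripper_force: 0.7
time: 15.35
ee_pos: [0.5072, -0.2208, 0.061]
ee_rot: [0.679, 0.734, -0.0, -0.001]
contact_force: [0.8, 0.2, 0.3]
finger_gap: 0.0
gripper_force: 0.0
```

```bash
python3 -m creep '[[0,0,-0.003,0,0,0,0],[0,0,-0.005,0,0,0,0],[0,0,-0.006,0,0,0,0],[0,0,-0.006,0,0,0,0],[0,0,-0.006,0,0,0,0]]'
```

```text
time: 15.85
ee_pos: [0.508, -0.2212, 0.0578]
ee_rot: [0.679, 0.734, 0.0, 0.0]
contact_force: [-7.8, 3.7, 24.6]
finger_gap: -0.0002
gripper_force: 12.2
```

The lid stops at its shut height (0.058 m) with 25 N pressing on it. I lift off and look.

```bash
python3 -m creep '[[0.005,0,0.02,0,0,0,0],[0.005,0,0.06,0,0,0,0],[0.005,0,0.1,0,0,0,0],[-0.04,0.05,0.1,0,0,0,0],[-0.08,0.1,0.1,0,0,0,0],[-0.1,0.15,0.1,0,0,0,0],[-0.1,0.2,0.1,0,0,0,0],[-0.1,0.2,0.1,0,0,0,0]]'
python3 - <<'E'
from h import *
a=capture("top");b=capture("side")
A=cv2.resize(a["img"][180:250,320:420],None,fx=3.9,fy=3.9,interpolation=cv2.INTER_CUBIC)
B=cv2.resize(b["img"][225:325,255:355],None,fx=3.9,fy=3.9,interpolation=cv2.INTER_CUBIC)
A=cv2.copyMakeBorder(A,0,B.shape[0]-A.shape[0],0,0,cv2.BORDER_CONSTANT)
cv2.imwrite("pics/n6.png",np.hstack([A,B]));print(A.shape,read_state()["ee_pos"])
E
```

```text
time: 16.65
ee_pos: [0.4064, -0.0189, 0.1562]
ee_rot: [0.679, 0.734, 0.0, 0.0]
contact_force: [1.0, 0.1, 0.1]
finger_gap: -0.0003
gripper_force: 0.0
(390, 390, 3) [ 0.40674978 -0.01843145  0.15613552]
```

View pics/n6.png

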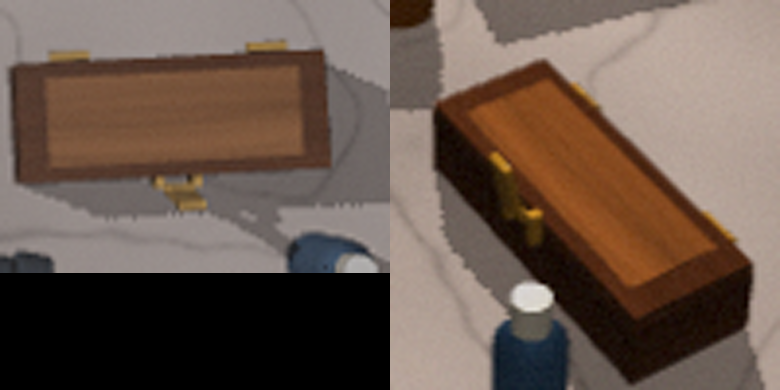

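The lid is shut flat. The clasp lever rises from its hinge at crop (180,185) and leans outward, with its tip at (190,205) in the top crop and (500,155) in the side crop. I go outside it, clear of the bottle, and sweep it over.

```bash
python3 -m creep '[[-0.004,-0.05,0,0,0,0,0],[-0.004,-0.1,0,0,0,0,0],[-0.004,-0.15,0,0,0,0,0],[-0.004,-0.2,0,0,0,0,0],[-0.004,-0.211,0,0,0,0,0],[-0.004,-0.211,-0.03,0,0,0,0],[-0.004,-0.211,-0.066,0,0,0,0],[-0.004,-0.211,-0.066,0,0,0,0]]'; python3 -m creep '[[0.015,0.001,0,0,0,0,0],[0.03,0.002,0,0,0,0,0],[0.045,0.003,0,0,0,0,0],[0.055,0.004,0.001,0,0,0,0],[0.065,0.005,0.002,0,0,0,0],[0.072,0.006,0,0,0,0,0],[0.08,0.006,-0.005,0,0,0,0],[0.086,0.006,-0.01,0,0,0,0]]'
```

```text
time: 17.55
ee_pos: [0.4017, -0.231, 0.0869]
ee_rot: [0.679, 0.734, -0.0, -0.003]
contact_force: [-0.1, 0.6, 0.4]
finger_gap: 0.0001
gripper_force: 0.0
time: 18.35
ee_pos: [0.4902, -0.226, 0.0796]
ee_rot: [0.679, 0.734, 0.0, 0.0]
contact_force: [-1.3, -0.2, 0.5]
finger_gap: -0.0001
gripper_force: 0.6
```

```bash
python3 -m creep '[[0.005,0,-0.005,0,0,0,0],[0.008,0.002,-0.009,0,0,0,0],[0.009,0.002,-0.013,0,0,0,0],[0.009,0.002,-0.0145,0,0,0,0],[0.009,0.002,-0.0155,0,0,0,0],[0.009,0.002,-0.0155,0,0,0,0]]'
```

```text
time: 18.95
ee_pos: [0.499, -0.2241, 0.0657]
ee_rot: [0.679, 0.734, 0.0, 0.0]
contact_force: [-3.2, 4.0, 17.1]
finger_gap: 0.0002
gripper_force: 8.5
```

The clasp is at its folded height (0.066 m), with 17 N on it. I retreat and check.

```bash
python3 -m creep '[[0,0,0.02,0,0,0,0],[0,0,0.06,0,0,0,0],[0,0,0.1,0,0,0,0],[-0.04,0.05,0.1,0,0,0,0],[-0.08,0.1,0.1,0,0,0,0],[-0.1,0.15,0.1,0,0,0,0],[-0.1,0.2,0.1,0,0,0,0],[-0.1,0.2,0.1,0,0,0,0]]'
python3 - <<'E'
from h import *
a=capture("top");b=capture("side")
A=cv2.resize(a["img"][150:270,170:420],None,fx=1.6,fy=1.6,interpolation=cv2.INTER_CUBIC)
B=cv2.resize(b["img"][225:325,255:355],None,fx=3.9,fy=3.9,interpolation=cv2.INTER_CUBIC)
A=cv2.copyMakeBorder(A,0,B.shape[0]-A.shape[0],0,0,cv2.BORDER_CONSTANT)
cv2.imwrite("pics/n7.png",np.hstack([A,B]))
E
```

```text
time: 19.75
ee_pos: [0.397, -0.0219, 0.1644]
ee_rot: [0.679, 0.734, 0.0, -0.0]
contact_force: [-0.5, -0.5, 0.5]
finger_gap: 0.0
gripper_force: 0.0
```

View pics/n7.png

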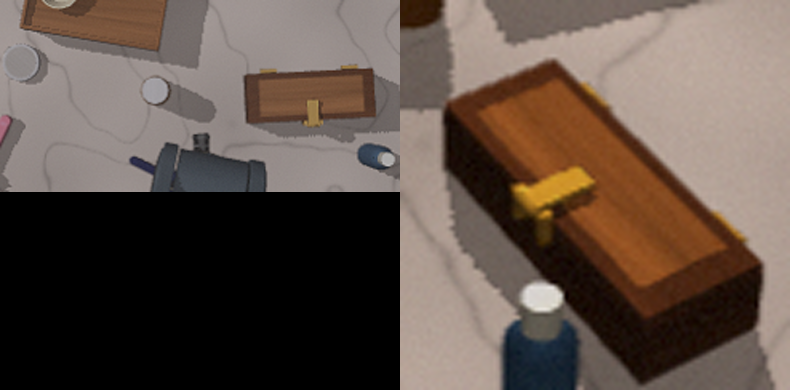

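The lid is shut and the clasp lies flat over it at side crop (560,190). The jar, mirror and bottle are where they were, and the robot touches nothing.

```bash
python3 -c "
from plant import finish_job
print(finish_job())"
```

```text
the job is handed in; nothing more can be done
None
```

The job is handed in at about 20 s on the robot's clock: the last pictures show the lid shut, the clasp folded over it, and the jar, mirror, bottle and dish undisturbed; the brush lay flat in the case when last seen, and no verdict came back.

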